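# Snap the cover onto the washer's soap box

### The arm

A 6-joint arm with a two-finger parallel gripper is mounted at the origin on the work surface. World frame = base frame: x ahead of the robot, y to its left, z up, the work surface at z = 0. Lengths are in mm, angles in rad, forces in N, time in s.
With the tool pointing down it reaches from about 275 to 750 mm from the base axis. Payload 10.2 kg.
Tool frame: the origin (TCP) lies on the front face of the gripper's body, between the roots of the fingers; the fingertips stand 73 mm ahead of it and the grasp point (between the pads) lies 54 mm ahead of it; z points along the fingers, y is the line along which they close (so a half turn about z gives the same grasp; the last joint's range is limited). The gripper opens to 85 mm and grips with 20 to 120 N. Pads are 22 mm wide; open, the fingers measure 114 mm over their backs; the gripper's body (76 mm by 85 mm) begins 54 mm behind the grasp point. The pads swing forward as they close: fully open they stand 13 mm farther back than shut.
Start: joints at [-1.395, 0.313, 1.498, -0, 1.331, -0.223], TCP at [203.852, -483.814, 303.894] pointing down, gripper open.
Joint ranges: [-2.94, 2.94], [-0.97, 2.17], [0.19, 2.56], [-1.23, 4.37], [0.02, 3.11], [-2.88, 2.88]. Speed limits (rad/s): [2.39, 2.39, 3.01, 3.14, 3.14, 3.14].

### API

Orientations are given as a unit quaternion [w, x, y, z].
In Python, from rig import * gives the robot as it stands.
- The arm moves only by the tool step_arm, never from a script. Its argument "plan" is a list of rows, each an object with "offset": the shift along the tool's x, y, z in cm, a list of three; "rot": the turn, a rotation vector about the tool's x, y, z in degrees, a list of three; "gripper": the finger opening in cm, from 0 to 8.54. In form: [{"offset": [x, y, z], "rot": [wx, wy, wz], "gripper": gripper}, ...]. A call has 1 to 12 rows; each row is the pose to reach, as a shift and turn from the pose commanded when the call began, along the tool's axes at that moment; what a row does not reach only later rows make up. A row lasts 1/10 s, in which the tool goes at most 50 mm and 8.59 degrees, less where a joint would pass 70% of its speed; a pose out of reach is approached as far as the arm can. A call with a gripper value outside its range is refused whole. The fingers move at their own pace and stop on an object; "squeeze" is the grip in N (left out, the last holds). Time passes only in rows, so rows that repeat a pose let the fingers close. It gives the time, the measured TCP pose, the force, the opening and the grip force at its end, in the units of the state.
- sense(): the state, without advancing time (a new reading comes with each control period).
- capture(name): name is "scene" or "top" or "wrist"; returns a dict with "color" (420x560x3 uint8, red, green, blue), "depth" (420x560 float32, mm along the optical axis (not along the pixel's ray), 0 where there is no reading), "vertical_fov" (degrees; the focal length in pixels is half the picture's height over the tangent of half this angle, whatever the lens; pixels are square), "cx", "cy" (the principal point, pixels), "k1" (the pictures are not rectified: a ray, as slopes to the right and down, at radius r is drawn at 1 + k1 r^2 times it, then the intrinsics apply), "rvec" (rotation vector, rad) and "tvec" (3), from world to camera coordinates, as OpenCV has them; the wrist camera has in their place "mount" (4x4, takes a point from camera to tool coordinates, whose origin is the TCP and whose axes are the flange's). Camera axes: x right, y down, z forward; pixel columns grow to the right and rows downward; lengths in mm; the calibration is good to about 2 mm. A picture is of the moment at which its call begins: read the wrist's pose just before it.
- finish_job(): hands the job in; it is judged then, once.
The state is a dict: "time_s": time; "joints": joint angles; "dq": joint speeds; "tau": joint torques, N m; "eef_pos": TCP position; "ee_rot": TCP orientation; "force": force on the tool from outside, world axes, zero at the start; "wrist_torque": the same for the moment, N m; "grip_width": opening from 0.0 (shut) to 1.0 (fully open); "grip_force": force on a finger pad.
Only numpy, scipy, OpenCV 4.12 (cv2) and the standard library are available. Lean on these libraries where they do the work, as an engineer would, in place of code of your own. Each camera call takes 0.05 s, during which the arm holds its last target. There are 200 camera calls.

### The job

Pick the blue cover off the machine top by its white grip bar, set it square over the soap box so that the two orange snap hooks come up through its slots, and push it straight down, without forcing it, until both hooks have clicked over it and it lies fully home on the rim; then let go. It is brittle plastic: ease off as soon as it is home, since it cracks if pressed onto the box with more than about 45 N. Leave the detergent bottle, the dosing cup and the screwdriver where they are.

Things in the scene. Friction and masses are not known exactly. Their poses are not given: they have to be found in the camera images.
- soapbox: Open soap box fixed on the machine top: grey outer box 200 mm (x) by 110 mm (y), with a white liner that carries the flat rim (200 by 110 mm, 9 mm wide) and two orange snap hooks. Origin: centre of the box, x along the long side, z up; its place, yaw and height (0 to 15 mm above the machine top) vary. The rim is 43 to 57 mm above the origin: the liner is fitted by hand, see rim
- rim (a point): point in the middle of the box opening, 42 mm above the soap box's origin and fixed to its outer box, axes alike. The real rim, with the hooks, stands 1 to 15 mm above this point, differently each time, and does not move under the push: only feel (or a close look) tells where the cover meets it
- cover: Loose blue cover, a slab 190 (x) by 100 (y) by 14 mm thick, 0.1 to 0.2 kg, lying grip bar up. Origin: centre of its underside; x along the long side, z up. White grip bar along x in the middle: 80 mm long, 20 mm wide in y, from 14 to 44 mm above the origin. Two slots for the hooks, x 58 to 71 mm either side of the centre, 23 mm wide in y. Half a turn round fits as well
- end_a (a point): point on the cover's underside, 83 mm from its centre towards its +x end
- end_b (a point): point on the cover's underside, 83 mm from its centre towards its -x end
- hook_a (a joint): bend (rad) of the hook at the box's +x end: 0 upright, grows bent inwards (to about 0.07), springs back. Hook at x = 67.5 mm, 5 mm thick (x), 16 mm wide (y), top 29 mm above the real rim. Its nose points outwards, 4 mm beyond the hook, top sloped, flat catch underneath 1 mm over a seated cover's top
- hook_b (a joint): the same for the mirrored hook at x = -67.5 mm. Pushing down on the cover by its bar: both hooks together need about 5 to 20 N to spread from about 21 mm above home; past the slopes, about 17 mm above home, the push drops to a few N (not yet the click) while the noses rub in the slots; both click 1 to 2 mm above home; then the push rises sharply as the cover meets the rim
- detergent: orange detergent bottle, 72 mm diameter, 200 mm tall, standing; origin: centre of its underside; to be left alone
- dosing_cup: white plastic dosing cup, 64 mm wide, 60 mm tall; origin: centre of its underside; to be left alone
- screwdriver: red-handled screwdriver, 140 mm long, lying; origin: under its middle; to be left alone
Not all that is in view belongs to the job. Several things have the shape of the cover; the one meant has the colours described above.

How it is judged (in metres and radians):
On the way:
1. the cover has been lifted well clear of the machine top, its underside more than 75 mm above it (height (world z) of cover above 0.075 m), for 0.1 s.
At the end, for the whole second after the job is handed in: Cover home under both hooks: each end's underside from 1 mm below to 18.5 mm above the rim point, with both hooks sprung back (bent under 0.025 rad), possible only once both clicked; centred within 5 mm, square within 0.08 rad, level within 0.03 rad, released and at rest (z of end_a in the frame of rim between -0.001 and 0.0185 m and z of end_b in the frame of rim between -0.001 and 0.0185 m and horizontal distance between cover and rim below 0.005 m and angle between the x axis of cover and the x axis of rim, either way round below 0.08 rad and angle between cover's own z axis and vertical below 0.03 rad and value of joint each of hook_a, hook_b below 0.025 rad and linear speed of cover below 0.01 m/s); the robot touches nothing.
It fails at once if the cover is pressed onto the soap box and its hooks with more than 45 N (contact force between cover and soapbox above 45 N).
It fails at once if the detergent bottle is moved more than 25 mm or tipped (distance of detergent from where it was at the start of the episode above 0.025 m or angle between detergent's own z axis and vertical above 0.3 rad).
It fails at once if the dosing cup is moved more than 25 mm or tipped (distance of dosing_cup from where it was at the start of the episode above 0.025 m or angle between dosing_cup's own z axis and vertical above 0.3 rad).
It fails at once if the screwdriver is moved more than 25 mm (distance of screwdriver from where it was at the start of the episode above 0.025 m).
It also fails if it takes over 58 s, if anything falls off the work surface, if the arm or the gripper's body presses on something with over 40 N, if the wrist force passes 120 N, or if a joint passes its speed limit or range.

## Working session

There is one attempt and no reset: what is moved stays moved. The work goes in short steps, Python scripts to look and compute and a tool call to move; the robot and the scene stay as the last step left them, time stands still between calls to the robot, and variables do not carry over. Pictures are saved under pics/ and viewed, at most 10 in all, crops included, and the job is handed in when it is done.

Besides the shell and the picture viewer there is one more tool, called after "Call:" as name(argument=value, ...) on one line, values as JSON. step_arm: Moves the arm, as the interface text tells. Its arguments: {"type":"object","properties":{"plan":{"type":"array"},"squeeze":{"type":"number"}},"required":["plan"]}

```bash
mkdir -p pics; cat > h.py <<'E'
from rig import *
import numpy as np, cv2
from scipy.spatial.transform import Rotation as R
def cam(name):
    s=sense(); c=capture(name); h,w=c["depth"].shape
    c["f"]=h/2/np.tan(np.radians(c["vertical_fov"])/2)
    if name=="wrist":
        q=s["ee_rot"]; T=np.eye(4); T[:3,:3]=R.from_quat([q[1],q[2],q[3],q[0]]).as_matrix(); T[:3,3]=s["eef_pos"]
        c["M"]=T@np.array(c["mount"])
    else:
        M=np.eye(4); M[:3,:3]=R.from_rotvec(np.ravel(c["rvec"])).as_matrix(); M[:3,3]=np.ravel(c["tvec"]); c["M"]=np.linalg.inv(M)
    return c
def slopes(c,uv):
    uv=np.float64(uv).reshape(-1,1,2); K=np.array([[c["f"],0,c["cx"]],[0,c["f"],c["cy"]],[0,0,1.]])
    return cv2.undistortPoints(uv,K,np.array([c["k1"],0,0,0.])).reshape(-1,2)
def onplane(c,uv,z):
    d=np.c_[slopes(c,uv),np.ones(len(np.reshape(uv,(-1,2))))]@c["M"][:3,:3].T; o=c["M"][:3,3]
    return o+d*((z-o[2])/d[:,2])[:,None]
def cloud(c):
    h,w=c["depth"].shape; v,u=np.mgrid[:h,:w]
    s=slopes(c,np.stack([u,v],-1).reshape(-1,2)); d=c["depth"].reshape(-1)
    P=np.c_[s*d[:,None],d]@c["M"][:3,:3].T+c["M"][:3,3]
    P[d==0]=np.nan
    return P.reshape(h,w,3)
E
python3 - <<'E'
from h import *
a=cam("top");b=cam("scene")
import pickle;pickle.dump((a,b),open("c.pkl","wb"))
cv2.imwrite("pics/top.png",a["color"][...,::-1]);cv2.imwrite("pics/scene.png",b["color"][...,::-1])
print(sense()["ee_rot"],a["M"][:3,3])
E
```

```text
[-5.82474990e-04  9.80184871e-01  1.98084021e-01  1.22255711e-05] [ 458.50158232   92.55441719 1004.59430327]
```

View pics/top.png

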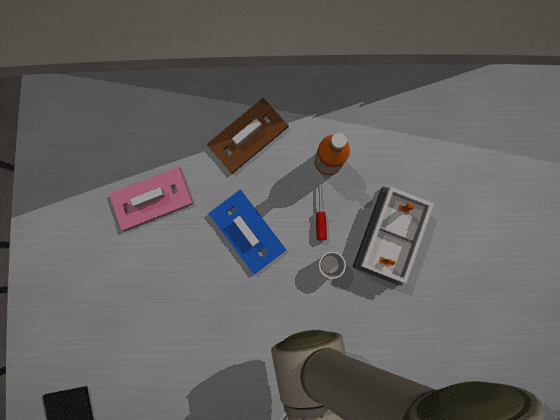

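View pics/scene.png

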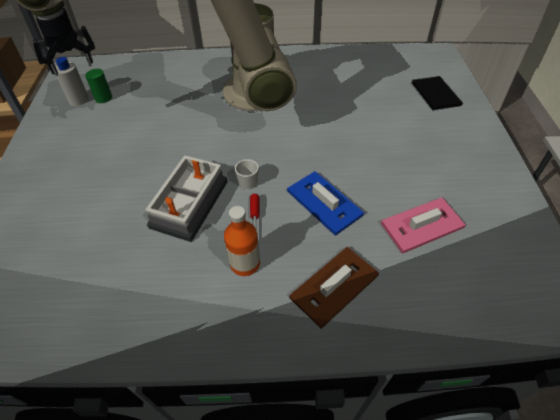

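The top view shows the blue cover at (247,232), the box at (394,235) with its orange hooks at (406,208) and (386,261), the screwdriver at (320,220) and the cup at (332,264). The scene view shows the same layout.

```bash
python3 - <<'E'
from h import *
import pickle; np.set_printoptions(precision=1,suppress=True)
a,b=pickle.load(open("c.pkl","rb"))
def rect(P):
    (c,s,ang)=cv2.minAreaRect(P[:,:2].astype(np.float32)); 
    if s[0]<s[1]: s=s[::-1]; ang+=90
    return np.array(c),np.array(s),(ang+90)%180-90
for n,c in(("top",a),("scene",b)):
    P=cloud(c); hsv=cv2.cvtColor(c["color"],cv2.COLOR_RGB2HSV); H,S,V=cv2.split(hsv)
    m=((H>105)&(H<125)&(S>150)&(P[...,0]>200)&(P[...,2]<60)&(P[...,2]>-10))
    m=cv2.morphologyEx(m.astype(np.uint8),cv2.MORPH_OPEN,np.ones((3,3)))
    k,l,st,_=cv2.connectedComponentsWithStats(m); i=1+st[1:,4].argmax(); m=l==i
    z=np.nanmedian(P[m][:,2]); vu=np.argwhere(m)[:,::-1]; print(n,"cover",z,rect(onplane(c,vu,14)))
    ctr=np.mean(onplane(c,vu,14),0)
    d=np.hypot(P[...,0]-ctr[0],P[...,1]-ctr[1])
    w=(S<70)&(V>110)&(d<60)&(P[...,2]>28)&(P[...,2]<60); w=cv2.morphologyEx(w.astype(np.uint8),cv2.MORPH_OPEN,np.ones((3,3)))>0
    print(" bar z",np.nanmedian(P[w][:,2]),rect(onplane(c,np.argwhere(w)[:,::-1],44)))
    # box
    o=(H<15)&(S>150)&(V>90)&(P[...,2]>30)&(P[...,2]<110)&(P[...,1]<-20)&(P[...,0]>200)
    k,l,st,ce=cv2.connectedComponentsWithStats(o.astype(np.uint8))
    for i in range(1,k):
        if st[i,4]>8: print(" orange",st[i,4],ce[i],np.nanmedian(P[l==i],0),"max",np.nanmax(P[l==i],0))
    t=(S<60)&(V>100)&(P[...,2]>35)&(P[...,2]<80)&(P[...,1]<0)&(P[...,0]>250)
    k,l,st,ce=cv2.connectedComponentsWithStats(t.astype(np.uint8))
    for i in range(1,k):
        if st[i,4]>150:
            q=l==i; zz=np.nanpercentile(P[q][:,2],[10,50,90]); print(" white",st[i],zz,rect(onplane(c,np.argwhere(q)[:,::-1],zz[1])))
    for nm,m in(("cup",(S<60)&(P[...,2]>50)&(P[...,2]<70)),("bottle",(P[...,2]>150)&(P[...,2]<210))):
        pass
    r=((H<5)|(H>175))&(S>170)&(P[...,2]>5)&(P[...,2]<40); print(" red",np.nanmedian(P[r],0))
s=sense();print(s["force"],s["joints"])
E
```

```text
top cover 13.78589981574163 (array([513.4, 178.6]), array([189.3,  98.9]), 36.13299560546875)
 bar z 43.74109553996857 (array([514.2, 178.3]), array([78.4, 19.1]), 36.162811279296875)
 orange 27 [410.9 205.8] [ 558.7 -204.1   97.9] max [ 566.2 -197.8  101.3]
 orange 31 [402.8 209.2] [ 555.3 -200.    41.6] max [ 567.8 -192.9   56.7]
 orange 59 [387.1 261.4] [ 432.7 -150.1   89.8] max [ 443.5 -140.4  103. ]
 white [ 362  186   72   97 2650] [36.  38.8 70.9] (array([ 497.4, -188.3]), array([208.3, 116.2]), -22.078567504882812)
 red [522.7  -3.5  23.2]
scene cover 15.929962156692113 (array([513.8, 179.4]), array([193.7, 105.9]), 36.17631912231445)
 bar z 44.28269250051483 (array([516.2, 177.3]), array([81.5, 29.7]), 35.24176025390625)
 orange 108 [196.8 170. ] [ 435.5 -151.    67.3] max [ 442.3 -139.6  102.5]
 orange 106 [171.  206.4] [ 558.9 -203.8   69.3] max [ 565.8 -192.2   99.9]
 orange 57 [235.9 251.5] [718.9 -38.1 103.4] max [721.9 -20.5 110. ]
 white [ 145  156   76   69 1716] [37.5 44.6 72.8] (array([ 473.9, -186. ]), array([214.2, 118.5]), -23.480148315429688)
 white [235 160  20  23 214] [39.1 53.7 61.7] (array([431.9, -27.3]), array([81.6, 51.1]), -0.1707916259765625)
 white [227 252  21  18 193] [40.7 58.3 75.6] (array([714.3, -42.9]), array([60. , 29.3]), 64.407958984375)
 red [528.5  -3.7  25.4]
[ 0.5 -0.6  0.6] [-1.4  0.3  1.5 -0.   1.3 -0.2]
```

```bash
cat >> h.py <<'E'
def go(x,y,z,yaw):
    s=sense(); q=s["ee_rot"]; r=R.from_quat([q[1],q[2],q[3],q[0]])
    t=R.from_euler("z",yaw,degrees=True)*R.from_euler("x",180,degrees=True)
    off=r.inv().apply(np.array([x,y,z])-s["eef_pos"])/10; rv=np.degrees((r.inv()*t).as_rotvec())
    print("t",s["time_s"],"off",off.round(2),"rot",rv.round(2),"n",np.linalg.norm(off)/5,np.linalg.norm(rv)/8.59)
E
python3 - <<'E'
from h import *
go(470,-180,350,-22)
print(sense()["grip_width"]); c=capture("wrist"); print(np.round(c["mount"],2).tolist(), c["vertical_fov"])
E
```

```text
t 0.1 off [ 36.32 -17.65  -4.63] rot [-7.000e-02  1.000e-02  4.485e+01] n 8.129759884388951 5.221179432704005
0.9998526855743599
[[0.0, -0.96, -0.29, 71.48], [1.0, 0.0, -0.0, 0.12], [0.0, -0.29, 0.96, -69.69], [0.0, 0.0, 0.0, 1.0]] 69.16902628511093
```

Call:
step_arm(plan=[{"offset":[36.4,-17.6,-3],"rot":[0,0,44.8],"gripper":8.5},{"offset":[36.4,-17.6,-3],"rot":[0,0,44.8],"gripper":8.5},{"offset":[36.4,-17.6,-3],"rot":[0,0,44.8],"gripper":8.5},{"offset":[36.4,-17.6,-3],"rot":[0,0,44.8],"gripper":8.5},{"offset":[36.4,-17.6,-3],"rot":[0,0,44.8],"gripper":8.5},{"offset":[36.4,-17.6,-3],"rot":[0,0,44.8],"gripper":8.5},{"offset":[36.4,-17.6,-3],"rot":[0,0,44.8],"gripper":8.5},{"offset":[36.4,-17.6,-3],"rot":[0,0,44.8],"gripper":8.5},{"offset":[36.4,-17.6,-3],"rot":[0,0,44.8],"gripper":8.5},{"offset":[36.4,-17.6,-3],"rot":[0,0,44.8],"gripper":8.5},{"offset":[36.4,-17.6,-3],"rot":[0,0,44.8],"gripper":8.5},{"offset":[36.4,-17.6,-3],"rot":[0,0,44.8],"gripper":8.5}])

```text
time_s: 1.35
eef_pos: [470.4, -180.9, 333.7]
ee_rot: [-0.0, 0.982, -0.191, -0.0]
force: [0.3, 0.2, -0.2]
grip_width: 0.997
grip_force: 0.0
```

```bash
python3 - <<'E'
from h import *
c=cam("wrist"); s=sense(); print(s["eef_pos"],s["dq"])
import pickle;pickle.dump(c,open("w.pkl","wb"))
cv2.imwrite("pics/w1.png",c["color"][...,::-1])
E
```

```text
[ 470.39799575 -181.09366904  333.72688182] [-0.00327418 -0.00156414 -0.00188079  0.00090503 -0.0009841   0.00144415]
```

View pics/w1.png

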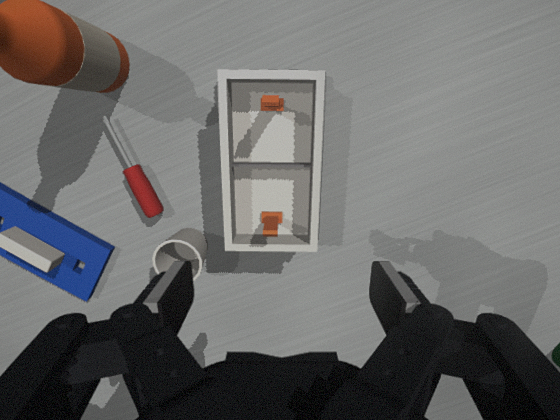

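The whole rim is in view, at columns 218–326 and rows 70–250. The hooks are at (271,103) and (271,217).

```bash
python3 - <<'E'
from h import *
import pickle; np.set_printoptions(precision=1,suppress=True)
c=pickle.load(open("w.pkl","rb")); P=cloud(c); H,S,V=cv2.split(cv2.cvtColor(c["color"],cv2.COLOR_RGB2HSV))
v,u=np.mgrid[:420,:560]; reg=(u>205)&(u<340)&(v>60)&(v<260)
m=reg&(S<60)&(P[...,2]>55)&(P[...,2]<85); z=np.median(P[m][:,2]); print("rim z",np.percentile(P[m][:,2],[5,25,50,75,95]))
m=reg&(S<60)&(abs(P[...,2]-z)<6)
q=onplane(c,np.argwhere(m)[:,::-1],z)[:,:2].astype(np.float32); print("outer",cv2.minAreaRect(q))
print("cloudrect",cv2.minAreaRect(P[m][:,:2].astype(np.float32)))
cn,hi=cv2.findContours(cv2.morphologyEx(m.astype(np.uint8),cv2.MORPH_CLOSE,np.ones((3,3))),cv2.RETR_CCOMP,cv2.CHAIN_APPROX_NONE)
for k,h in zip(cn,hi[0]):
    if len(k)>100: print(h[3],cv2.minAreaRect(onplane(c,k.reshape(-1,2),z)[:,:2].astype(np.float32)))
o=reg&(H<18)&(S>150)
k,l,st,ce=cv2.connectedComponentsWithStats(o.astype(np.uint8))
for i in range(1,k):
    if st[i,4]>20:
        p=P[l==i]; t=p[p[:,2]>np.nanmax(p[:,2])-5]; print("hook",st[i],np.nanmax(p[:,2]),np.median(t,0),cv2.minAreaRect(t[:,:2].astype(np.float32)))
# bar/cover 
E
```

```text
rim z [56.7 68.9 69.9 70.5 71.3]
outer ((494.3282470703125, -178.99163818359375), (110.8993911743164, 199.88218688964844), 67.33258819580078)
cloudrect ((494.2084045410156, -178.9552001953125), (110.9595718383789, 200.30072021484375), 67.41397857666016)
-1 ((494.3282470703125, -178.99163818359375), (110.8993911743164, 199.88218688964844), 67.33258819580078)
0 ((494.6689758300781, -179.53500366210938), (92.97166442871094, 180.39292907714844), 67.49091339111328)
hook [261  96  22  15 255] 101.03279463566116 [ 555.3 -204.5   98.3] ((555.6846313476562, -204.68145751953125), (15.279991149902344, 5.625349044799805), 68.08647155761719)
hook [262 212  20  24 359] 99.8645949622101 [ 434.1 -153.8   98.3] ((433.9122009277344, -153.54188537597656), (14.07547378540039, 5.521966457366943), 68.46379852294922)
```

```bash
python3 - <<'E'
from h import *
go(505,172,300,36.15)
E
```

```text
t 1.4 off [-10.04 -34.03   3.38] rot [-1.000e-02  2.000e-02 -5.818e+01] n 7.127690800569996 6.773233224789121
```

Call:
step_arm(plan=[{"offset":[-10,-34,3.4],"rot":[0,0,-58.2],"gripper":8.5},{"offset":[-10,-34,3.4],"rot":[0,0,-58.2],"gripper":8.5},{"offset":[-10,-34,3.4],"rot":[0,0,-58.2],"gripper":8.5},{"offset":[-10,-34,3.4],"rot":[0,0,-58.2],"gripper":8.5},{"offset":[-10,-34,3.4],"rot":[0,0,-58.2],"gripper":8.5},{"offset":[-10,-34,3.4],"rot":[0,0,-58.2],"gripper":8.5},{"offset":[-10,-34,3.4],"rot":[0,0,-58.2],"gripper":8.5},{"offset":[-10,-34,3.4],"rot":[0,0,-58.2],"gripper":8.5},{"offset":[-10,-34,3.4],"rot":[0,0,-58.2],"gripper":8.5},{"offset":[-10,-34,3.4],"rot":[0,0,-58.2],"gripper":8.5},{"offset":[-10,-34,3.4],"rot":[0,0,-58.2],"gripper":8.5},{"offset":[-10,-34,3.4],"rot":[0,0,-58.2],"gripper":8.5}])

```text
time_s: 2.6
eef_pos: [505.5, 171.2, 300.1]
ee_rot: [0.0, 0.951, 0.31, 0.0]
force: [-0.6, -0.3, -0.3]
grip_width: 0.993
grip_force: 0.0
```

```bash
cat > cov.py <<'E'
from h import *
np.set_printoptions(precision=1,suppress=True)
c=cam("wrist"); P=cloud(c); H,S,V=cv2.split(cv2.cvtColor(c["color"],cv2.COLOR_RGB2HSV))
cv2.imwrite("pics/w2.png",c["color"][...,::-1])
m=((H>105)&(H<125)&(S>150)).astype(np.uint8); k,l,st,ce=cv2.connectedComponentsWithStats(m); i=1+st[1:,4].argmax(); m=l==i; print(st[i])
z=np.median(P[m][:,2]); print("z",z,cv2.minAreaRect(onplane(c,np.argwhere(m)[:,::-1],z)[:,:2].astype(np.float32)))
x,y,w,h=st[i,:4]; b=np.zeros_like(m); b[y:y+h,x:x+w]=1
b=b&(S<80)&(V>90)&(P[...,2]>z+20)&(P[...,2]<z+36); k,l,st,ce=cv2.connectedComponentsWithStats(b.astype(np.uint8)); b=l==1+st[1:,4].argmax()
z=np.percentile(P[b][:,2],80); b=b&(P[...,2]>z-4); print("bar z",z,cv2.minAreaRect(onplane(c,np.argwhere(b)[:,::-1],z)[:,:2].astype(np.float32)))
E
python3 cov.py; python3 -c "
from h import *
go(513.5,178.7,91,36.15)"
```

```text
[  235    90    89   158 11148]
z nan ((nan, nan), (0.0, 0.0), 0.0)
t 2.65 off [ 1.07 -0.12 20.91] rot [ 0.01 -0.02 -0.01] n 4.187816004455398 0.0024673507291820386Traceback (most recent call last):
  File "cov.py", line 8, in <module>
    b=b&(S<80)&(V>90)&(P[...,2]>z+20)&(P[...,2]<z+36); k,l,st,ce=cv2.connectedComponentsWithStats(b.astype(np.uint8)); b=l==1+st[1:,4].argmax()
                                                                                                                              ~~~~~~~~~~~~~~~^^
ValueError: attempt to get argmax of an empty sequence
```

View pics/w2.png

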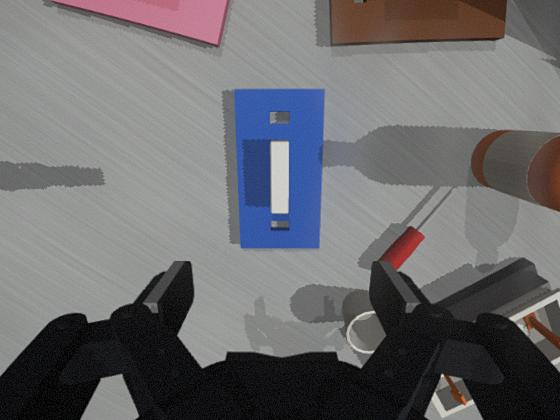

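The cover is square in view at columns 235–325 and rows 90–248, with its bar at (280,177). There is clear space on both sides for the fingers.

```bash
sed -i 's/np.median(/np.nanmedian(/;s/np.percentile(/np.nanpercentile(/' cov.py; python3 cov.py
```

```text
[  235    90    89   158 11189]
z 13.617002325799263 ((511.83056640625, 179.40298461914062), (187.020751953125, 98.69003295898438), 36.21363067626953)
bar z 44.08962549162344 ((512.4967041015625, 179.42294311523438), (79.04267883300781, 18.990625381469727), 36.51575469970703)
```

Call:
step_arm(plan=[{"offset":[1.0,-0.25,4],"rot":[0,0,0],"gripper":8.5},{"offset":[1.0,-0.25,8],"rot":[0,0,0],"gripper":8.5},{"offset":[1.0,-0.25,12],"rot":[0,0,0],"gripper":8.5},{"offset":[1.0,-0.25,15],"rot":[0,0,0],"gripper":7},{"offset":[1.0,-0.25,17.5],"rot":[0,0,0],"gripper":6},{"offset":[1.0,-0.25,19.5],"rot":[0,0,0],"gripper":5},{"offset":[1.0,-0.25,20.9],"rot":[0,0,0],"gripper":4.5},{"offset":[1.0,-0.25,20.9],"rot":[0,0,0],"gripper":4},{"offset":[1.0,-0.25,20.9],"rot":[0,0,0],"gripper":4},{"offset":[1.0,-0.25,20.9],"rot":[0,0,0],"gripper":4}])

```text
time_s: 3.7
eef_pos: [512.4, 180.4, 92.0]
ee_rot: [0.0, 0.95, 0.311, 0.001]
force: [0.0, 0.2, -0.7]
grip_width: 0.469
grip_force: 0.0
```

Call:
step_arm(plan=[{"offset":[0,0,0],"rot":[0,0,0],"gripper":2.5},{"offset":[0,0,0],"rot":[0,0,0],"gripper":1},{"offset":[0,0,0],"rot":[0,0,0],"gripper":1},{"offset":[0,0,0],"rot":[0,0,0],"gripper":1},{"offset":[0,0,0],"rot":[0,0,0],"gripper":1},{"offset":[0,0,0],"rot":[0,0,0],"gripper":1},{"offset":[0,0,0],"rot":[0,0,0],"gripper":1}], squeeze=80)

```text
time_s: 4.4
eef_pos: [512.4, 180.5, 92.0]
ee_rot: [0.0, 0.95, 0.311, 0.001]
force: [-1.1, -1.1, 6.1]
grip_width: 0.218
grip_force: 79.3
```

Call:
step_arm(plan=[{"offset":[0,0,-1],"rot":[0,0,0],"gripper":1},{"offset":[0,0,-3],"rot":[0,0,0],"gripper":1},{"offset":[0,0,-6],"rot":[0,0,0],"gripper":1},{"offset":[0,0,-9],"rot":[0,0,0],"gripper":1},{"offset":[0,0,-12],"rot":[0,0,0],"gripper":1},{"offset":[0,0,-14],"rot":[0,0,0],"gripper":1},{"offset":[0,0,-14],"rot":[0,0,0],"gripper":1},{"offset":[0,0,-14],"rot":[0,0,0],"gripper":1}])

```text
time_s: 5.2
eef_pos: [511.5, 180.4, 230.6]
ee_rot: [-0.0, 0.95, 0.311, -0.0]
force: [0.3, -0.4, -0.8]
grip_width: 0.215
grip_force: 78.3
```

```bash
sed -i 's/w2.png/w3.png/' cov.py; python3 cov.py; python3 -c "
from h import *
s=sense(); print(s['eef_pos'],s['ee_rot'],s['force'],s['grip_width'])
go(494.5,-179.2,232,-22.6)"
```

```text
[  172    69   218   233 34731]
z 152.23012374715714 ((538.6626586914062, 200.41665649414062), (119.81953430175781, 99.62969970703125), 36.308197021484375)
bar z 182.66917153320006 ((527.2283935546875, 187.97622680664062), (46.26559066772461, 25.763511657714844), 37.2008171081543)
[511.38948302 180.3026881  229.92396491] [-1.62255574e-04  9.50381171e-01  3.11086482e-01 -8.97379594e-04] [ 0.20587123  0.18763275 -0.36743487] 0.22227559638107489
t 5.25 off [-22.62  27.99  -0.2 ] rot [ 0.    0.11 58.85] n 7.198103842209934 6.850935774737176
```

View pics/w3.png

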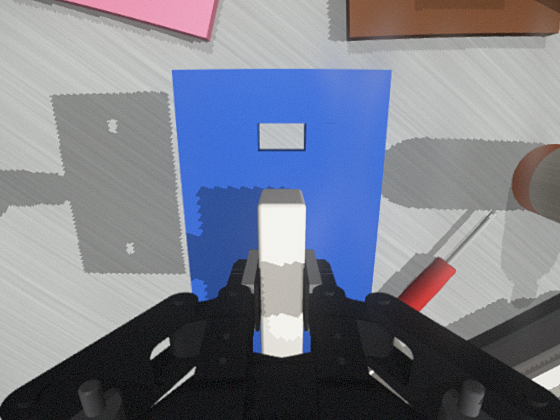

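The cover is held with its far edge at row 69, columns 172–391, and the +x slot at (282,137).

```bash
cat > held.py <<'E'
from h import *
import sys
np.set_printoptions(precision=2,suppress=True)
c=cam("wrist"); P=cloud(c); H,S,V=cv2.split(cv2.cvtColor(c["color"],cv2.COLOR_RGB2HSV))
s=sense(); q=s["ee_rot"]; r=R.from_quat([q[1],q[2],q[3],q[0]])
m=((H>105)&(H<125)&(S>150)).astype(np.uint8); k,l,st,ce=cv2.connectedComponentsWithStats(m); m=(l==1+st[1:,4].argmax())
L=(P-s["eef_pos"])@r.as_matrix()
e=cv2.erode(m.astype(np.uint8),np.ones((7,7)))>0
p=L[e]; p=p[np.isfinite(p[:,2])]; A=np.c_[p[:,:2],np.ones(len(p))]; co=np.linalg.lstsq(A,p[:,2],rcond=None)[0]
print("plane in tool: slopes",co)
z=s["eef_pos"][2]-co[2]
T=(onplane(c,np.argwhere(m)[:,::-1],z)-s["eef_pos"])@r.as_matrix()
T=T[:,:2]
T=T[T[:,0]>45]; 
x1=np.percentile(T[:,0],99.7); print("far edge x",x1,"centre x",x1-95)
xs=np.arange(50,90,4); lo=np.array([T[abs(T[:,0]-x)<3,1].min() for x in xs]); hi=np.array([T[abs(T[:,0]-x)<3,1].max() for x in xs])
f=np.polyfit(xs,(lo+hi)/2,1); print("width",np.mean(hi-lo),"axis slope",f[0],np.polyfit(xs,lo,1)[0],np.polyfit(xs,hi,1)[0],"y at 0",f[1],"y at70",np.polyval(f,70))
b=cv2.morphologyEx(m.astype(np.uint8),cv2.MORPH_CLOSE,np.ones((1,1)))
cn,hi_=cv2.findContours(b,cv2.RETR_CCOMP,cv2.CHAIN_APPROX_NONE)
for k,h in zip(cn,hi_[0]):
    if h[3]>=0 and len(k)>50:
        t=(onplane(c,k.reshape(-1,2),z)-s["eef_pos"])@r.as_matrix(); rr=cv2.minAreaRect(t[:,:2].astype(np.float32)); print("hole",rr)
print(s["eef_pos"],s["force"])
E
python3 held.py
```

```text
plane in tool: slopes [ 0.    0.   78.06]
far edge x 93.58984008046079 centre x -1.4101599195392112
width 99.27856945537151 axis slope -0.002126999780936567 -2.2501318497244586e-05 -0.004231498243376333 y at 0 -0.04898713664276014 y at70 -0.1978771213083198
hole ((63.955223083496094, -0.18848514556884766), (22.802330017089844, 13.018880844116211), 89.93839263916016)
[511.37 180.29 229.66] [ 0.64  0.15 -1.81]
```

```bash
python3 -c "
from h import *
go(495.2,-179.5,225,-22.65)"
```

```text
t 5.3 off [-22.58  28.06   0.48] rot [ 0.    0.14 58.9 ] n 7.203706357346151 6.8565005497868885
```

Call:
step_arm(plan=[{"offset":[-1,1.2,0],"rot":[0,0,3],"gripper":1},{"offset":[-4,5,0],"rot":[0,0,10],"gripper":1},{"offset":[-7,9,0],"rot":[0,0,18],"gripper":1},{"offset":[-10,13,0],"rot":[0,0,26],"gripper":1},{"offset":[-13,16.5,0],"rot":[0,0,34],"gripper":1},{"offset":[-16,20,0],"rot":[0,0,42],"gripper":1},{"offset":[-19,23.5,0.2],"rot":[0,0,49],"gripper":1},{"offset":[-21,26,0.4],"rot":[0,0,55],"gripper":1},{"offset":[-22.6,28.0,0.5],"rot":[0,0,58.9],"gripper":1},{"offset":[-22.6,28.0,0.5],"rot":[0,0,58.9],"gripper":1},{"offset":[-22.6,28.0,0.5],"rot":[0,0,58.9],"gripper":1},{"offset":[-22.6,28.0,0.5],"rot":[0,0,58.9],"gripper":1}])

```text
time_s: 6.5
eef_pos: [494.9, -178.5, 225.6]
ee_rot: [-0.0, 0.981, -0.196, -0.0]
force: [-0.6, -0.2, -0.2]
grip_width: 0.222
grip_force: 78.5
```

```bash
python3 held.py; python3 -c "
from h import *
go(495.2,-179.5,200,-22.65)
c=cam('top'); cv2.imwrite('pics/t2.png',cv2.resize(c['color'][140:340,300:500,::-1],(800,600)) if 0 else cv2.resize(c['color'][160:310,310:510,::-1],(800,600)))"
```

```text
plane in tool: slopes [ 0.    0.   78.44]
far edge x 93.76993989982188 centre x -1.2300601001781217
width 99.26411218496057 axis slope -0.0024302651262700886 0.00024155898028029157 -0.0051020892328205265 y at 0 1.2682871828216793 y at70 1.098168623982773
hole ((64.17118072509766, 1.0307931900024414), (22.91279411315918, 13.02121353149414), 89.96895599365234)
[ 495.06 -178.31  225.74] [ 0.04  0.05 -0.38]
t 6.55 off [0.06 0.11 2.57] rot [-0.01  0.03  0.06] n 0.5154509048026924 0.007415856423300187
```

View pics/t2.png

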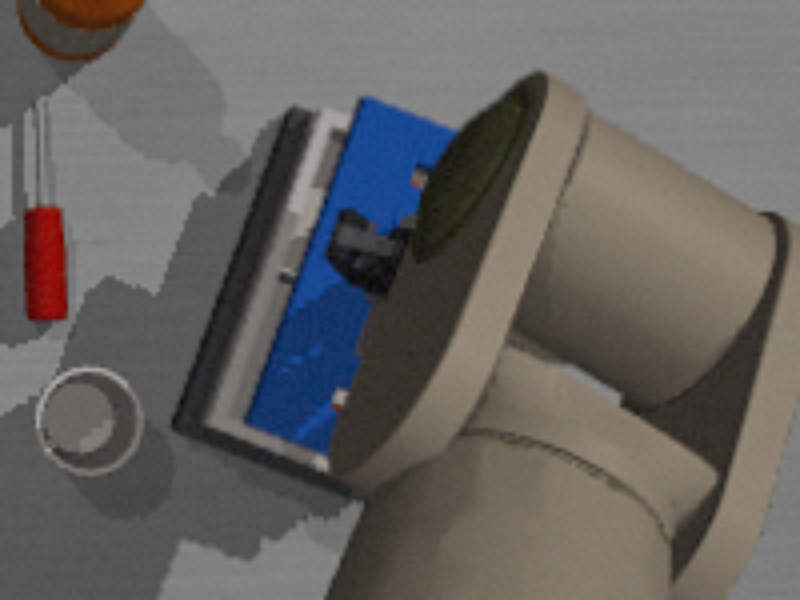

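The cover hangs over the box, and orange hooks show through both slots at (420,178) and (342,398). I'll recheck the alignment with pose noise taken out, measuring the hook through the slot.

```bash
sed -i 's/    return c$/    c["s"]=s; return c/' h.py; sed -i 's/^s=sense(); q=/s=c["s"]; q=/' held.py
cat >> held.py <<'E'
v,u=np.mgrid[:420,:560]
o=(H<18)&(S>140)&(L[...,0]>50)&(L[...,0]<85)&(abs(L[...,1])<20)&(L[...,2]>co[2]+5)
print("hook in tool n",o.sum(),np.nanmedian(L[o],0),np.nanpercentile(L[o],[2,98],axis=0))
cv2.imwrite("pics/"+sys.argv[1],c["color"][...,::-1])
E
python3 held.py w4.png;python3 held.py w5.png|tail -3
```

```text
plane in tool: slopes [ 0.    0.   78.31]
far edge x 93.84983812409533 centre x -1.1501618759046721
width 99.30088040307317 axis slope -0.0009051256204073405 0.00013676436834050078 -0.0019470156091553007 y at 0 0.9173823667341321 y at70 0.8540235733056183
hole ((64.25711822509766, 0.760650634765625), (22.935749053955078, 13.023077011108398), 89.9439926147461)
[ 495.14 -178.28  225.83] [-0.87 -0.53 -1.26]
hook in tool n 267 [ 66.71   0.67 128.17] [[ 61.54 -10.73 125.65]
 [ 69.12  12.74 185.58]]
[ 495.22 -178.32  225.9 ] [-0.12  1.07 -0.6 ]
hook in tool n 278 [ 66.71   0.67 128.36] [[ 61.26 -10.75 125.52]
 [ 69.12  12.74 185.56]]
```

View pics/w5.png

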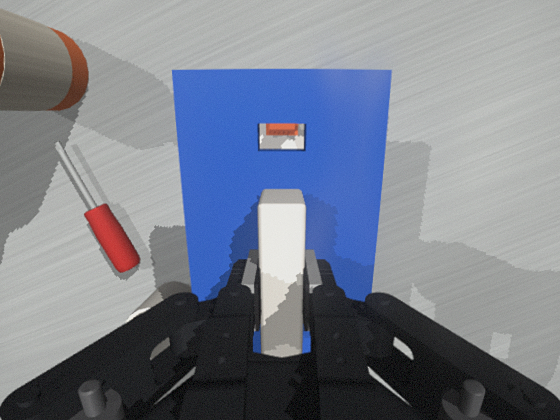

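Seen through the slot, the hook lines up in y to within 0.2 mm, and in x it sits outboard as it should. Descending.

Call:
step_arm(plan=[{"offset":[0.06,0,0.8],"rot":[0,0,0],"gripper":1},{"offset":[0.06,0,1.6],"rot":[0,0,0],"gripper":1},{"offset":[0.06,0,2.4],"rot":[0,0,0],"gripper":1},{"offset":[0.06,0,3.0],"rot":[0,0,0],"gripper":1},{"offset":[0.06,0,3.4],"rot":[0,0,0],"gripper":1},{"offset":[0.06,0,3.6],"rot":[0,0,0],"gripper":1},{"offset":[0.06,0,3.6],"rot":[0,0,0],"gripper":1}])

```text
time_s: 7.4
eef_pos: [495.7, -179.3, 189.7]
ee_rot: [-0.0, 0.981, -0.196, -0.0]
force: [-0.4, 0.1, -0.7]
grip_width: 0.215
grip_force: 78.5
```

```bash
python3 held.py w6.png|tail -5
```

```text
width 99.29281625154732 axis slope -0.001519852380736205 0.0017263537894695801 -0.004766058550942001 y at 0 0.952861601557074 y at70 0.8464719349055396
hole ((64.25776672363281, 0.8140316009521484), (22.832138061523438, 13.023782730102539), 89.94403839111328)
[ 495.72 -179.29  189.73] [-0.37  0.08 -0.67]
hook in tool n 175 [64.14  3.29 91.3 ] [[ 60.1  -11.9   89.26]
 [ 69.1   12.5  149.38]]
```

Now I'll push slowly in small steps, checking the force.

Call:
step_arm(plan=[{"offset":[0,0,0.1],"rot":[0,0,0],"gripper":1},{"offset":[0,0,0.2],"rot":[0,0,0],"gripper":1},{"offset":[0,0,0.3],"rot":[0,0,0],"gripper":1},{"offset":[0,0,0.4],"rot":[0,0,0],"gripper":1},{"offset":[0,0,0.5],"rot":[0,0,0],"gripper":1},{"offset":[0,0,0.6],"rot":[0,0,0],"gripper":1},{"offset":[0,0,0.6],"rot":[0,0,0],"gripper":1}], squeeze=100)

```text
time_s: 8.15
eef_pos: [495.7, -179.3, 183.9]
ee_rot: [-0.0, 0.981, -0.196, -0.0]
force: [-2.2, -1.2, 1.5]
grip_width: 0.214
grip_force: 102.0
```

Call:
step_arm(plan=[{"offset":[0,0,0.1],"rot":[0,0,0],"gripper":1},{"offset":[0,0,0.2],"rot":[0,0,0],"gripper":1},{"offset":[0,0,0.2],"rot":[0,0,0],"gripper":1}])

```text
time_s: 8.45
eef_pos: [495.9, -179.4, 182.4]
ee_rot: [0.0, 0.981, -0.196, 0.0]
force: [-2.1, -0.2, 6.1]
grip_width: 0.211
grip_force: 102.7
```

Call:
step_arm(plan=[{"offset":[0,0,0.1],"rot":[0,0,0],"gripper":1},{"offset":[0,0,0.2],"rot":[0,0,0],"gripper":1},{"offset":[0,0,0.2],"rot":[0,0,0],"gripper":1}])

```text
time_s: 8.75
eef_pos: [496.2, -179.5, 181.2]
ee_rot: [0.0, 0.981, -0.196, 0.001]
force: [-1.6, 0.9, 11.6]
grip_width: 0.212
grip_force: 103.6
```

Call:
step_arm(plan=[{"offset":[0,0,0.1],"rot":[0,0,0],"gripper":1},{"offset":[0,0,0.2],"rot":[0,0,0],"gripper":1},{"offset":[0,0,0.2],"rot":[0,0,0],"gripper":1}])

```text
time_s: 9.05
eef_pos: [496.1, -179.6, 179.4]
ee_rot: [0.0, 0.981, -0.196, 0.001]
force: [-1.8, 1.0, 14.2]
grip_width: 0.21
grip_force: 103.9
```

Call:
step_arm(plan=[{"offset":[0,0,0.1],"rot":[0,0,0],"gripper":1},{"offset":[0,0,0.2],"rot":[0,0,0],"gripper":1},{"offset":[0,0,0.2],"rot":[0,0,0],"gripper":1}])

```text
time_s: 9.35
eef_pos: [495.7, -179.3, 175.9]
ee_rot: [-0.0, 0.981, -0.196, -0.0]
force: [-2.3, 1.1, 4.0]
grip_width: 0.211
grip_force: 102.4
```

Call:
step_arm(plan=[{"offset":[0,0,0.1],"rot":[0,0,0],"gripper":1},{"offset":[0,0,0.2],"rot":[0,0,0],"gripper":1},{"offset":[0,0,0.3],"rot":[0,0,0],"gripper":1},{"offset":[0,0,0.4],"rot":[0,0,0],"gripper":1},{"offset":[0,0,0.5],"rot":[0,0,0],"gripper":1},{"offset":[0,0,0.6],"rot":[0,0,0],"gripper":1},{"offset":[0,0,0.7],"rot":[0,0,0],"gripper":1},{"offset":[0,0,0.8],"rot":[0,0,0],"gripper":1},{"offset":[0,0,0.9],"rot":[0,0,0],"gripper":1}])

```text
time_s: 10.25
eef_pos: [495.8, -179.3, 167.0]
ee_rot: [0.0, 0.981, -0.196, 0.0]
force: [-2.4, 0.3, 4.0]
grip_width: 0.215
grip_force: 102.7
```

Call:
step_arm(plan=[{"offset":[0,0,0.1],"rot":[0,0,0],"gripper":1},{"offset":[0,0,0.2],"rot":[0,0,0],"gripper":1},{"offset":[0,0,0.2],"rot":[0,0,0],"gripper":1}])

```text
time_s: 10.55
eef_pos: [495.7, -179.3, 164.7]
ee_rot: [-0.0, 0.981, -0.196, -0.0]
force: [-1.4, 0.1, 3.0]
grip_width: 0.218
grip_force: 102.3
```

Call:
step_arm(plan=[{"offset":[0,0,0.1],"rot":[0,0,0],"gripper":1},{"offset":[0,0,0.1],"rot":[0,0,0],"gripper":1}])

```text
time_s: 10.75
eef_pos: [495.6, -179.2, 163.3]
ee_rot: [-0.0, 0.981, -0.196, -0.0]
force: [0.4, -0.4, -1.9]
grip_width: 0.212
grip_force: 101.7
```

Call:
step_arm(plan=[{"offset":[0,0,0.1],"rot":[0,0,0],"gripper":1},{"offset":[0,0,0.1],"rot":[0,0,0],"gripper":1}])

```text
time_s: 10.95
eef_pos: [495.8, -179.4, 162.6]
ee_rot: [0.0, 0.981, -0.196, 0.0]
force: [0.5, 0.4, -0.4]
grip_width: 0.208
grip_force: 101.7
```

Call:
step_arm(plan=[{"offset":[0,0,0.1],"rot":[0,0,0],"gripper":1},{"offset":[0,0,0.1],"rot":[0,0,0],"gripper":1}])

```text
time_s: 11.15
eef_pos: [495.9, -179.4, 162.5]
ee_rot: [0.0, 0.981, -0.196, 0.0]
force: [-2.8, 2.5, 6.0]
grip_width: 0.215
grip_force: 102.9
```

Call:
step_arm(plan=[{"offset":[0,0,0.1],"rot":[0,0,0],"gripper":1},{"offset":[0,0,0.1],"rot":[0,0,0],"gripper":1}])

```text
time_s: 11.35
eef_pos: [495.9, -179.3, 162.5]
ee_rot: [0.0, 0.981, -0.196, 0.0]
force: [-6.4, 4.0, 15.0]
grip_width: 0.217
grip_force: 104.3
```

```bash
python3 held.py w7.png|tail -5; python3 -c "
from h import *
c=cam('scene'); cv2.imwrite('pics/s2.png',cv2.resize(c['color'][130:255,110:270,::-1],(800,600),interpolation=2))"
```

```text
width 99.35422882818023 axis slope -0.0017329641275799787 0.0012474234167148873 -0.004713351671875461 y at 0 0.9795143437547312 y at70 0.8582068548241327
hole ((65.14557647705078, 0.7366170883178711), (23.02210235595703, 15.770312309265137), 89.95060729980469)
[ 495.89 -179.34  162.48] [-6.44  3.95 15.01]
hook in tool n 66 [ 64.5  -10.81 121.52] [[ 59.68 -12.24 120.15]
 [ 69.09  12.34 122.77]]
```

View pics/s2.png

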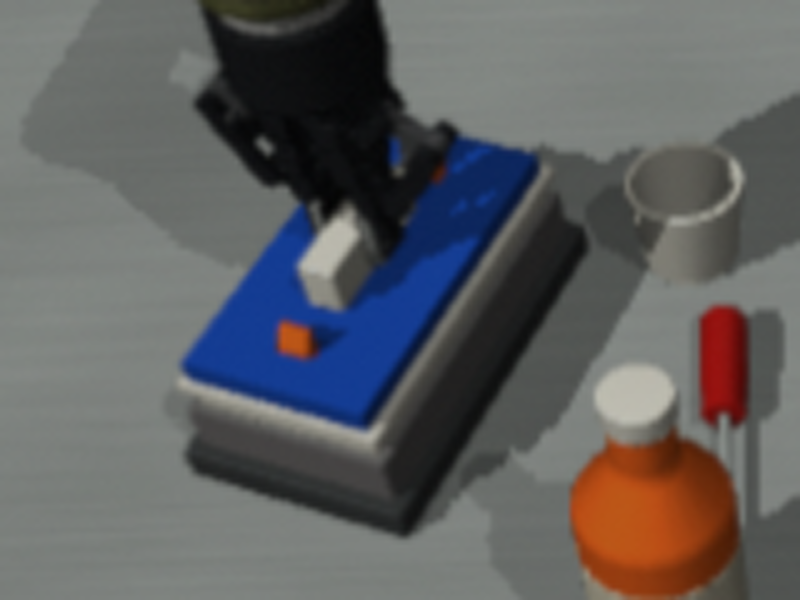

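The cover lies flat on the rim, with the hook at (295,340) standing through its slot. The push has risen to 15 N with no further travel, so it is home. I'll ease off and release.

Call:
step_arm(plan=[{"offset":[0,0,-0.1],"rot":[0,0,0],"gripper":1},{"offset":[0,0,-0.2],"rot":[0,0,0],"gripper":1},{"offset":[0,0,-0.2],"rot":[0,0,0],"gripper":2.5},{"offset":[0,0,-0.2],"rot":[0,0,0],"gripper":4},{"offset":[0,0,-0.2],"rot":[0,0,0],"gripper":4.5},{"offset":[0,0,-0.2],"rot":[0,0,0],"gripper":4.5},{"offset":[0,0,-0.2],"rot":[0,0,0],"gripper":4.5}])

```text
time_s: 12.15
eef_pos: [495.7, -179.3, 162.8]
ee_rot: [-0.0, 0.981, -0.196, -0.0]
force: [0.4, 0.1, -0.7]
grip_width: 0.529
grip_force: 0.0
```

Call:
step_arm(plan=[{"offset":[0,0,-1],"rot":[0,0,0],"gripper":4.5},{"offset":[0,0,-3],"rot":[0,0,0],"gripper":4.5},{"offset":[0,0,-6],"rot":[0,0,0],"gripper":4.5},{"offset":[0,0,-10],"rot":[0,0,0],"gripper":4.5},{"offset":[0,0,-14],"rot":[0,0,0],"gripper":4.5},{"offset":[0,0,-16],"rot":[0,0,0],"gripper":4.5},{"offset":[0,0,-16],"rot":[0,0,0],"gripper":4.5},{"offset":[0,0,-16],"rot":[0,0,0],"gripper":4.5}])

```text
time_s: 12.95
eef_pos: [495.6, -179.2, 322.8]
ee_rot: [-0.0, 0.981, -0.196, 0.0]
force: [0.2, -0.1, -0.4]
grip_width: 0.528
grip_force: 0.0
```

```bash
sed -i 's/w3.png/w8.png/' cov.py; cat >> cov.py <<'E'
m=(H>105)&(H<125)&(S>150); e=cv2.erode(m.astype(np.uint8),np.ones((5,5)))>0
p=P[e]; p=p[np.isfinite(p[:,2])]; np.set_printoptions(precision=4,suppress=True); print("plane",np.linalg.lstsq(np.c_[p[:,:2]-p[:,:2].mean(0),np.ones(len(p))],p[:,2],rcond=None)[0])
o=(H<18)&(S>150); k,l,st,ce=cv2.connectedComponentsWithStats(o.astype(np.uint8))
for i in range(1,k):
    if st[i,4]>30: print("orange",st[i],np.nanmedian(P[l==i],0),np.nanmax(P[l==i],0))
E
python3 cov.py
```

```text
[  231    96    99   178 13592]
z 84.12324818419293 ((494.97113037109375, -179.62088012695312), (99.68550872802734, 188.37843322753906), 67.41619110107422)
bar z 114.57531958316324 ((495.72369384765625, -180.37257385253906), (19.658472061157227, 78.79953002929688), 66.87619018554688)
plane [ 0.0004  0.0002 84.1342]
orange [   0   24   90   87 6248] [673.71   -46.3655 135.66  ] [718.5332  -0.6937 172.0206]
orange [114  54  21  34 158] [682.086  -63.5186  15.7791] [706.2339 -57.5559  25.9315]
orange [271 120  21  11 190] [ 557.436  -204.8397   95.9703] [ 564.2138 -192.9888  100.8042]
orange [131 185  39  53 923] [522.0488  -9.9853  23.3081] [555.8036   3.359   27.2226]
orange [274 247  14  12 155] [ 434.3135 -153.8148   91.6975] [ 438.2338 -146.038    99.9375]
```

View pics/w8.png

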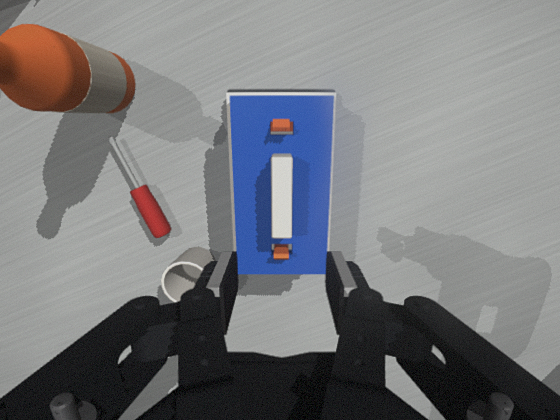

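The cover is level, centred and square on the rim. Both hooks stand upright at (282,126) and (282,250), and the gripper is clear.

```bash
python3 -c "
from rig import *
print(finish_job())"
```

```text
the job is handed in; nothing more can be done
None
```

The cover is home on the rim under both hooks, level, centred to about 0.5 mm and released, with a peak push of about 15 N, and the job is handed in; no verdict was returned.

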